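# Crimp a vial cap in the locking bench crimper and release it

### The job

Press the vial's cap home with the locking bench crimper: push the raised blue handle down until it goes over centre and stays locked by itself, and take your hand right off it. Then pull the red release lever back, away from the jaw, until the handle springs fully open, and let the lever go. Leave the capped vial upright in its nest without touching it yourself, and do not disturb the other things on the bench.

Things in the scene. Friction and masses are not known exactly. Their poses are not given: they have to be found in the camera images.
- crimper: White base plate, 410 x 100 mm and 12 mm thick, screwed down, carrying a pair of locking crimping pliers whose lower handle is fixed to it. Origin on the table under the plate (the plate runs from x = -255 to +155 mm in this frame). Its x axis points along the pliers from the handles to the jaw, z up. Steel cheeks (x = -5 to 85 mm, 52 mm wide) rise to 112 mm. The fixed lower blue handle lies along x = -185 to 15 mm, its top 51 mm above the table.
- handle_pad (a point): Point on the top face of the movable upper blue handle, on its centre line, 135 mm from its hinge. The handle is 28 mm wide and 20 mm thick; its blue grip runs from 60 mm to 165 mm from the hinge, so it goes on 30 mm beyond this point, towards -x of the crimper. The hinge is a pin along the crimper's y axis at x = 10, z = 98 mm of the crimper's frame. Open, the handle rises from the hinge towards -x at 0.52 rad; locked it lies level, with its top face 108 mm above the table.
- handle (a joint): Angle of the upper handle, rad: 0 fully open, 0.45 dead centre (the hardest part is passed before that), 0.52 locked against its stop. A return spring drives it open below 0.45 and holds it shut above. Pressing at the handle pad takes up to about 20 N; it springs open at once when let go before dead centre.
- lever_bar (a point): Centre of the red cross bar (62 mm long along the crimper's y, 14 mm thick) on top of the upright release lever at the tail of the crimper. The lever pivots on a pin along y at x = -225, z = 60 mm of the crimper's frame; the bar stands 65 mm straight above it (125 mm above the table). With the handle locked there are 63 mm free between the bar and the handle's end, with nothing but the lever's thin lower arm (top 72 mm above the table) between them.
- release (a joint): Angle of the release lever, rad: 0 at rest, upright; up to 0.55 pulled, the bar moving towards -x of the crimper (away from the jaw) and a little down. The first 0.2 is free play against a light spring (about 1 to 3 N), then its nose lifts the locked handle past dead centre (about 6 to 9 N at the bar), which is reached at about 0.36; pull to at least 0.45. It returns by itself.
- cap (a joint): How far the vial's cap has been pressed on, m: 0 as it stands proud at the start, about 0.004 when the closed jaw has pressed it home, stiff (3 N); it stays where it is left.
- vial_mid (a point): Middle of the amber vial (23 mm diameter, 50 mm tall with its aluminium cap standing proud, 46 mm with it pressed home), 23 mm above its foot; z is the vial's axis. It stands loosely in the nest under the jaw.
- nest (a point): Centre of the floor of the round vial nest (24 mm wide, 14 mm deep), at x = 125, z = 18 mm of the crimper's frame, under the jaw.
- spare_vial: A finished capped vial standing beside the crimper, 23 mm diameter, 46 mm tall; origin at the centre of its foot.
- cap_dish: White ceramic dish, 84 mm wide, 22 mm high, beside the crimper; origin at the centre of its foot.
- mouse: Black computer mouse, 110 mm long (x), 62 mm wide, 35 mm high; origin at the centre of its foot.
- solvent_bottle: Amber solvent bottle, 86 mm diameter, 190 mm tall; origin at the centre of its foot.
- flask: Small stoppered glass flask, 52 mm diameter, 112 mm tall; origin at the centre of its foot.

How it is judged (in metres and radians):
On the way, in this order (a step that is already met when the one before it is completed fails the run):
1. the handle is over centre, staying locked with no finger on it, and the jaw has pressed the cap home (value of joint handle above 0.485 rad and contact force between the fingers and handle below 0.3 N and value of joint cap above 0.003 m), for 0.3 s.
2. the release lever is being pulled while the handle is still locked and untouched (value of joint handle above 0.485 rad and contact force between the fingers and handle below 0.3 N and value of joint release above 0.06 rad), for 0.01 s.
3. the lever, still pulled, has tripped the handle open, with no finger on the handle (value of joint release above 0.25 rad and value of joint handle below 0.42 rad and contact force between the fingers and handle below 0.3 N), for 0.01 s.
At the end, for the whole second after the job is handed in: The handle is fully open (below 0.06 rad), the release lever back at rest (below 0.06 rad), the cap pressed home (more than 3 mm), and the vial at rest in its nest (within 4 mm of its centre and upright within 0.1 rad) (value of joint each of handle, release below 0.06 rad and value of joint cap above 0.003 m and horizontal distance between vial_mid and nest below 0.004 m and angle between vial_mid's own z axis and vertical below 0.1 rad and linear speed of vial below 0.02 m/s); the robot touches nothing.
It fails at once if the robot touches the vial or its cap (over 1 N) (contact force between any of the arm, the fingers and vial above 1 N).
It fails at once if another thing on the bench is moved more than 20 mm (the vial or dish beside the crimper) or 30 mm (the rest) (distance of any of spare_vial, cap_dish from where it was at the start of the episode above 0.02 m or distance of any of mouse, solvent_bottle, flask from where it was at the start of the episode above 0.03 m).
It also fails if it takes over 42 s, if anything falls off the work surface, if the arm or the gripper's body presses on something with over 40 N, if the wrist force passes 120 N, or if a joint passes its speed limit or range.

### The arm

A 6-joint arm with a two-finger parallel gripper is mounted at the origin on the work surface. World frame = base frame: x ahead of the robot, y to its left, z up, the work surface at z = 0. Lengths are in mm, angles in rad, forces in N, time in s.
With the tool pointing down it reaches from about 275 to 850 mm from the base axis. Payload 19 kg.
Tool frame: the origin (TCP) lies midway between the tips of the shut fingers; the grasp point (between the pads) lies 19 mm behind it; y points along the fingers, x is the direction in which the jaws open and shut, and the axes are right-handed (so a half turn about y gives the same grasp; the last joint's range is limited). The gripper opens to 85 mm and grips with 20 to 120 N. Pads are 22 mm wide; open, the fingers measure 114 mm over their backs; the gripper's body (76 mm by 85 mm) begins 54 mm behind the grasp point. The pads swing forward as they close: fully open they stand 13 mm farther back than shut.
Start: joints at [-1.385, 0.15, 1.437, -0, 1.554, -0.134], TCP at [180.74, -545.823, 231.267] pointing down, gripper open.
Joint ranges: [-2.8, 2.8], [-0.68, 2.1], [0.12, 2.68], [-1.39, 4.53], [0.16, 2.79], [-2.81, 2.81]. Speed limits (rad/s): [1.89, 1.89, 2.22, 3.01, 3.01, 3.01].

### API

Orientations are given as a 3x3 rotation matrix whose columns are the frame's x, y, z axes.
In Python, from station import read_state, capture, sign_off gives the robot as it stands.
- The arm moves only by the tool jog_arm, never from a script. Its argument "commands" is one flat list of numbers, 6 for each row, row after row: the shift along the tool's x, y, z in cm, then the turn, a rotation vector about the tool's x, y, z in rad. In form: [x, y, z, rx, ry, rz, x, y, z, rx, ry, rz, ...]. A call has 1 to 8 rows; each row shifts and turns the commanded pose from where the row before left it, along the tool's axes as they then stand; what a row does not reach is not made up. A row lasts 1/10 s, in which the tool goes at most 50 mm and 8.59 degrees, less where a joint would pass 70% of its speed; a pose out of reach is approached as far as the arm can. A call with a gripper value outside its range is refused whole. "grip" is the opening, from 0 (shut) to 1 (fully open), set as the call begins (left out, the last holds). The fingers move at their own pace and stop on an object; "grip_force" is the grip in N (left out, the last holds). Time passes only in rows, so rows that do not move let the fingers close. It gives the time, the measured TCP pose, the force and the opening at its end, in the units of the state.
- read_state(): the state, without advancing time (a new reading comes with each control period).
- capture(name): name is "side" or "top"; returns a dict with "pixels" (420x560x3 uint8, red, green, blue), "intrinsics" (3x3 intrinsics, pixels), "position" and "attitude" of the camera in the world. Camera axes: x right, y down, z forward; pixel columns grow to the right and rows downward; lengths in mm; the calibration is good to about 2 mm. A picture is of the moment at which its call begins. There is no depth.
- sign_off(): hands the job in, once; it reports no verdict.
The state is a dict: "time_s": time; "qpos": joint angles; "joint_vel": joint speeds; "effort": joint torques, N m; "position": TCP position; "tcp_rot": TCP orientation; "ft_force": force on the tool from outside, world axes, zero at the start; "wrist_torque": the same for the moment, N m; "opening": finger opening in mm.
Only numpy, scipy, OpenCV 4.12 (cv2) and the standard library are available. Lean on these libraries where they do the work, as an engineer would, in place of code of your own. Each camera call takes 0.05 s, during which the arm holds its last target.

## Working session

There is one attempt and no reset: what is moved stays moved. The work goes in short steps, Python scripts to look and compute and a tool call to move; the robot and the scene stay as the last step left them, time stands still between calls to the robot, and variables do not carry over. Pictures are saved under pics/ and viewed, and the job is handed in when it is done.

Besides the shell and the picture viewer there is one more tool, called after "Call:" by a JSON object that holds its "method" and its "body". jog_arm: Moves the arm, as the interface text tells. Its arguments: {"type":"object","properties":{"commands":{"type":"array","items":{"type":"number"}},"grip":{"type":"number"},"grip_force":{"type":"number"}},"required":["commands"]}

```bash
mkdir -p pics; ls; cat > h.py <<'E'
import numpy as np, cv2
from station import read_state, capture, sign_off
def shot(n,f):
    c=capture(n); cv2.imwrite('pics/'+f+'.png',cv2.cvtColor(c['pixels'],cv2.COLOR_RGB2BGR)); 
    np.savez('pics/'+f+'.npz',**{k:np.array(v) for k,v in c.items()}); return c
def ray(c,u,v):
    K=np.array(c['intrinsics']);d=np.linalg.inv(K)@[u,v,1];R=np.array(c['attitude']);return np.array(c['position'],float),R@d
def onz(c,u,v,z):
    p,d=ray(c,u,v);return p+d*(z-p[2])/d[2]
def proj(c,P):
    R=np.array(c['attitude']);q=R.T@(np.array(P)-c['position']);q=np.array(c['intrinsics'])@q;return q[:2]/q[2]
E
python3 - <<'E'
from h import *
for n in('top','side'):
    c=shot(n,n+'0');print(n,c['position'],np.array(c['attitude']).round(3).tolist(),np.array(c['intrinsics']).tolist())
s=read_state();print(s)
E
```

```text
pics
top [ 480.42406761   13.83161084 1095.10268878] [[-0.022, -0.986, 0.165], [-1.0, 0.022, -0.003], [-0.001, -0.165, -0.986]] [[431.2373210057041, 0.0, 270.4273039665292], [0.0, 431.2373210057041, 208.02719278883094], [0.0, 0.0, 1.0]]
side [373.00618411 696.16430893 793.27850663] [[-0.931, -0.261, 0.254], [-0.363, 0.631, -0.686], [0.019, -0.731, -0.682]] [[429.1809818485611, 0.0, 282.34785308966605], [0.0, 429.1809818485611, 213.89241126301087], [0.0, 0.0, 1.0]]
{'time_s': 0.1, 'qpos': array([-1.38501608e+00,  1.50927711e-01,  1.43795210e+00, -3.47206494e-05,
        1.55380509e+00, -1.34007448e-01]), 'joint_vel': array([ 0.00114847, -0.0023189 , -0.0020018 ,  0.00061005, -0.00023845,
        0.00141919]), 'effort': array([ 4.61179516e-03, -7.14382482e+01, -5.71793067e+01, -2.51941537e-04,
        7.12950539e-03,  2.93804055e-05]), 'position': array([ 180.68461508, -545.63806133,  230.74795593]), 'tcp_rot': array([[ 3.14365476e-01, -2.35869554e-04,  9.49302002e-01],
       [-9.49301409e-01,  1.06703229e-03,  3.14365545e-01],
       [-1.08708515e-03, -9.99999403e-01,  1.11526814e-04]]), 'ft_force': array([ 0.19886327, -0.25657321, -0.71656099]), 'wrist_torque': array([ 0.00114553, -0.01263946,  0.00634263]), 'opening': 85.34159483012962}
```

View pics/top0.png

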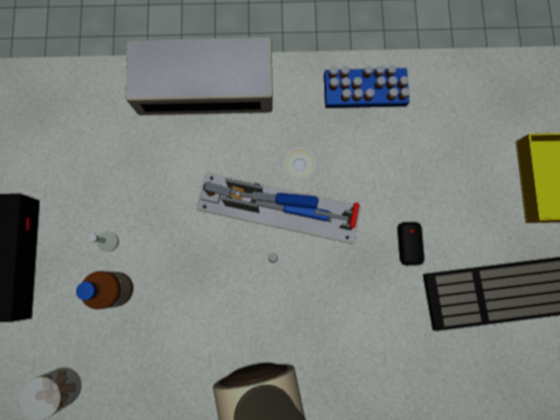

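View pics/side0.png

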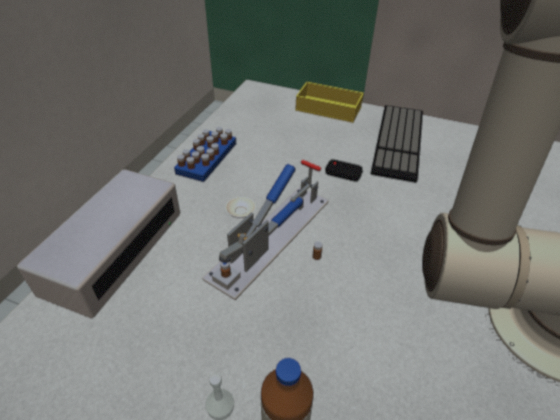

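The top view shows the crimper from the jaw at about (208,188) to the red bar at about (354,215). The spare vial is at (273,258), the dish at (299,163), and the mouse at (410,243). Next I'll measure these.

```bash
cat > m.py <<'E'
from h import *
def load(f):
    d=np.load('pics/'+f+'.npz');return {k:d[k] for k in d}
def red(c):
    h=cv2.cvtColor(c['pixels'],cv2.COLOR_RGB2HSV)
    m=((h[...,0]<8)|(h[...,0]>172))&(h[...,1]>170)&(h[...,2]>110)
    n,l,s,ce=cv2.connectedComponentsWithStats(m.astype(np.uint8));
    i=1+np.argmax(s[1:,4]);return ce[i],s[i],np.argwhere(l==i)[:,::-1]
def blue(c):
    h=cv2.cvtColor(c['pixels'],cv2.COLOR_RGB2HSV)
    m=(abs(h[...,0].astype(int)-110)<15)&(h[...,1]>150)&(h[...,2]>50)
    n,l,s,ce=cv2.connectedComponentsWithStats(m.astype(np.uint8));
    return [(ce[i].round(1),s[i]) for i in range(1,n) if s[i,4]>40]
def tri(a,pa,b,pb):
    p,d=ray(a,*pa);q,e=ray(b,*pb)
    t=np.linalg.lstsq(np.c_[d,-e],q-p,rcond=None)[0]
    x,y=p+d*t[0],q+e*t[1];return (x+y)/2,np.linalg.norm(x-y)
E
python3 - <<'E'
from m import *
a,b=load('top0'),load('side0')
ra,rb=red(a),red(b);print(ra[:2],rb[:2]);print(tri(a,ra[0],b,rb[0]))
print('bar top z131',onz(a,*ra[0],130))
r=cv2.minAreaRect(ra[2].astype(np.float32));print([onz(a,*p,130).round(0) for p in cv2.boxPoints(r)])
print(blue(a));print(blue(b))
px=a['pixels'];h=cv2.cvtColor(px,cv2.COLOR_RGB2HSV)
g=cv2.resize(px[160:270,190:375],None,fx=4.3,fy=4.3,interpolation=cv2.INTER_CUBIC);cv2.imwrite('pics/z1.png',g[...,::-1])
g=cv2.resize(b['pixels'][150:300,195:345],None,fx=4,fy=4,interpolation=cv2.INTER_CUBIC);cv2.imwrite('pics/z2.png',g[...,::-1])
E
```

```text
(array([354.09734513, 214.83185841]), array([350, 203,   9,  25, 113], dtype=int32)) (array([310.90697674, 165.37209302]), array([302, 162,  18,   8,  43], dtype=int32))
(array([ 622.27860296, -179.40646928,  122.93903076]), np.float64(2.4731659115630626))
bar top z131 [ 622.46408285 -177.78768511  130.        ]
[array([ 596., -166.,  130.]), array([ 651., -179.,  130.]), array([ 649., -190.,  130.]), array([ 594., -176.,  130.])]
[(array([400.2,  73.1]), array([394,  69,  13,  12,  94], dtype=int32)), (array([359.4,  90.7]), array([ 325,   70,   84,   36, 1261], dtype=int32)), (array([299.5, 204.9]), array([276, 194,  53,  26, 752], dtype=int32)), (array([ 85.4, 290.5]), array([ 77, 282,  18,  18, 256], dtype=int32))]
[(array([204.7, 163.9]), array([176, 138,  59,  42, 545], dtype=int32)), (array([280.3, 183. ]), array([267, 166,  27,  36, 336], dtype=int32)), (array([287.2, 210.8]), array([273, 198,  29,  27, 260], dtype=int32)), (array([287.9, 371.3]), array([277, 359,  23,  26, 475], dtype=int32))]
```

View pics/z1.png

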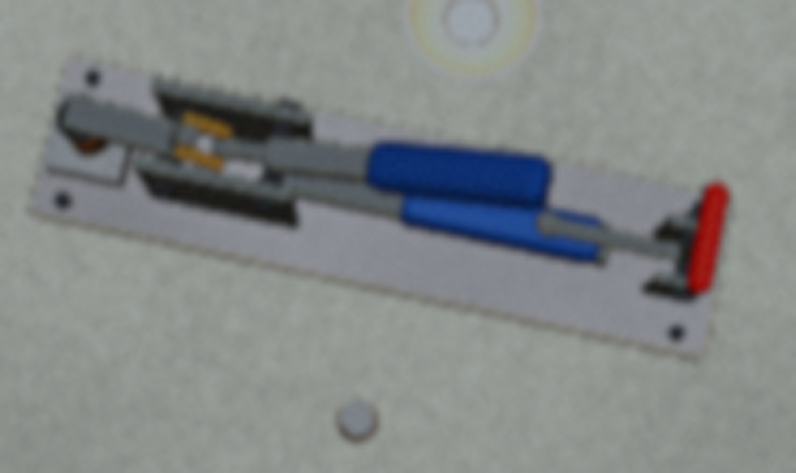

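View pics/z2.png

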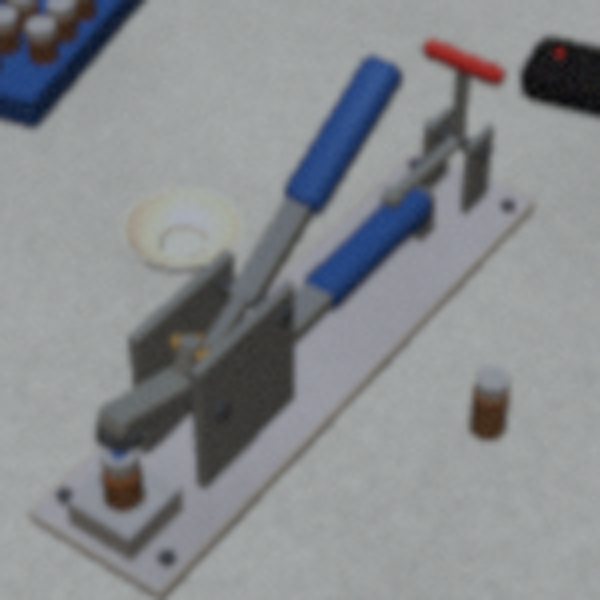

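The zooms show the plate corners at top-image pixels (196.5,208.8), (206.3,172.8) and (352.8,243). The handle is raised and the bar is upright. The next step is to fit the crimper frame.

```bash
python3 - <<'E'
from m import *
a,b=load('top0'),load('side0')
Z=lambda u,v:(190+(u+.5)/4.3-.5,160+(v+.5)/4.3-.5)
lb=onz(a,*Z(28,210),12);lt=onz(a,*Z(70,55),12);rb=onz(a,*Z(700,357),12)
print(lb,lt,rb,np.linalg.norm(lb-lt),np.linalg.norm(lb-rb))
S=lambda u,v:(195+(u+.5)/4-.5,150+(v+.5)/4-.5)
print('side corners',onz(b,*S(32,517),12),onz(b,*S(162,597),12),onz(b,*S(535,205),12))
ex=(lb-rb)/np.linalg.norm(lb-rb);ey=np.array([-ex[1],ex[0],0])
# left end x=+155; lb is which y
for nm,P,x,y in(('lb',lb,155,None),('lt',lt,155,None),('rb',rb,-255,None)):
    pass
s=np.sign((lt-lb)@ey)
o1=(lb+lt)/2-155*ex; o2=rb+s*50*ey+255*ex
print('ex',ex,np.arctan2(ex[1],ex[0]),'o',o1,o2)
o=(o1+o2)/2;o[2]=0
W=lambda x,y,z:o+ex*x+ey*y+[0,0,z]
print('bar',W(-225,0,125)); 
t=.52;L=135
print('pad open',W(10-135*np.cos(t)-0*np.sin(t),0,98+135*np.sin(t)+10/np.cos(0)))
for c,n in((a,'top'),(b,'side')):
    im=c['pixels'].copy()
    P=[W(-225,0,125),W(10-135*np.cos(t)+10*np.sin(t)*-1,0,98+135*np.sin(t)+10*np.cos(t)),W(10-165*np.cos(t),0,98+165*np.sin(t)),W(10,0,98),W(155,50,12),W(155,-50,12),W(-255,50,12),W(-255,-50,12)]
    for p in P:
        q=proj(c,p); print(n,q.round(1))
        cv2.circle(im,tuple(int(round(v)) for v in q),1,(0,255,0),-1)
    im=im[150:300,190:375];cv2.imwrite('pics/ov_'+n+'.png',cv2.resize(im,None,fx=4,fy=4)[...,::-1])
for nm,(u,v),z in(('spare',(273,258),46),('dish',(299,163),10),('mouse',(410,243),30)):print(nm,onz(a,u,v,z))
E
```

```text
[665.09821188 200.02418511  12.        ] [758.96476442 175.42279452  12.        ] [ 569.33761864 -193.15900124   12.        ] 97.0368904328327 404.67654892377004
side corners [753.1097993  183.07214842  12.        ] [660.20068718 205.04275325  12.        ] [ 565.19758976 -187.37788372   12.        ]
ex [2.36634896e-01 9.71598644e-01 5.61865213e-16] 1.331895415563453 o [675.3530792   37.12569993  12.        ] [678.25944945  42.76690826  12.        ]
bar [ 623.56341263 -178.66339089  125.        ]
pad open [651.44951256 -64.16592116 175.07881861]
top [354.  214.7]
top [307.2 200.3]
top [317.  201.8]
top [253.8 195.2]
top [195.2 208.5]
top [204.6 171.3]
top [353.6 243.2]
top [360.8 204.9]
side [309.9 164.7]
side [285.8 171. ]
side [290.9 164.6]
side [255.  222.9]
side [233.7 297.3]
side [200.1 276.3]
side [328.3 198.7]
side [298.4 185.3]
spare [533.61327103   7.38371001  46.        ]
dish [779.25686896 -65.94607777  10.        ]
mouse [ 563.84671083 -331.87027702   30.        ]
```

View pics/ov_top.png

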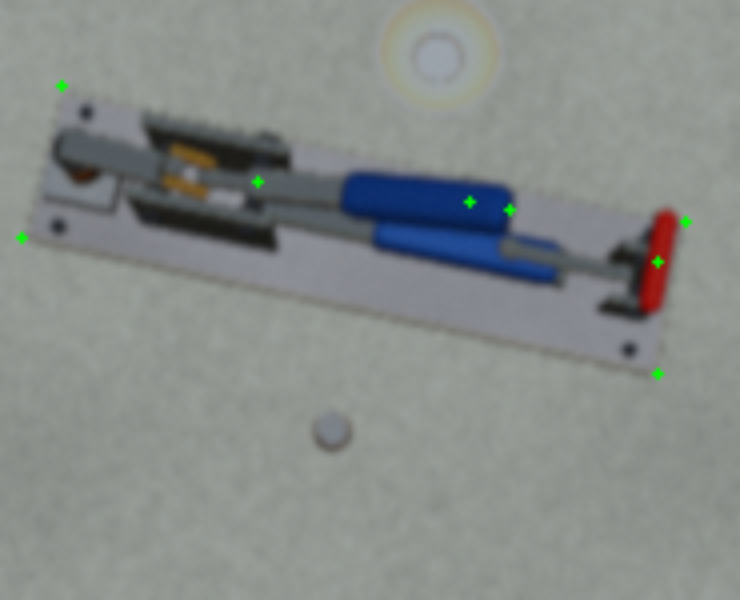

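View pics/ov_side.png

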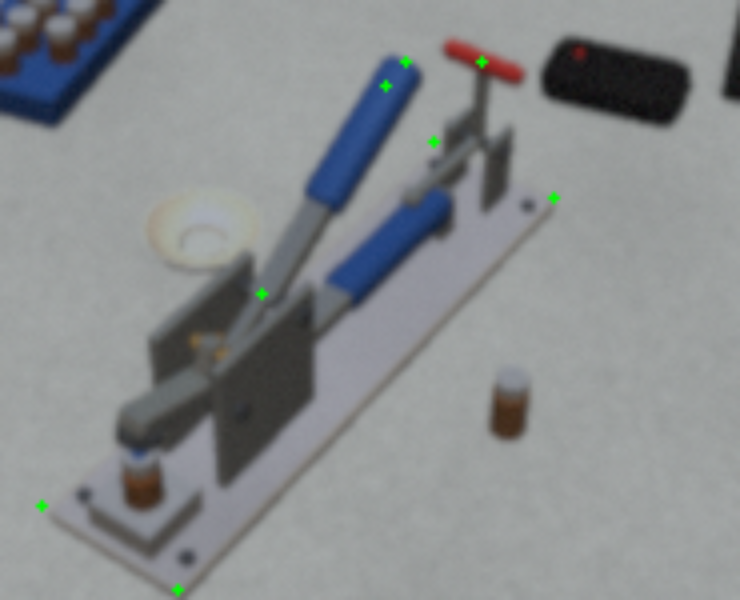

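Both views agree to about 3 mm, and the triangulated bar height is 123 mm against the given 125. The crimper x axis in the world is (0.237, 0.972) and its origin is about (677, 40). I'll turn the tool so its z lies along crimper x and its x along crimper -y, shut the fingers, and press.

Call:
{"method": "jog_arm", "body": {"commands": [0, -0.2, 0, 0, -0.1266, 0, 0, -0.2, 0, 0, -0.1266, 0, 0, -0.2, 0, 0, -0.1266, 0, 0, -0.2, 0, 0, -0.1266, 0, 0, -0.2, 0, 0, -0.1266, 0, 0, -0.2, 0, 0, -0.1266, 0, 0, -0.2, 0, 0, -0.1266, 0, 0, -0.2, 0, 0, -0.1266, 0], "grip": 0}}

```text
time_s: 0.9
position: [180.7, -545.7, 247.0]
tcp_rot: [[0.973, -0.0, 0.231], [-0.231, 0.001, 0.973], [-0.0, -1.0, 0.001]]
ft_force: [0.6, -0.5, -0.3]
opening: -0.1
```

```bash
cat > w.py <<'E'
from h import *
ex=np.array([.2366,.9716,0]);ey=np.array([-.9716,.2366,0]);o=np.array([676.8,40,0])
def cf():
    s=read_state();p=s['position']-o;R=s['tcp_rot']
    print('t',round(s['time_s'],2),'crimper xyz',(p@ex).round(1),(p@ey).round(1),p[2].round(1),'F',(s['ft_force']@ex).round(1),(s['ft_force']@ey).round(1),s['ft_force'][2].round(1),'open',round(s['opening'],1),'q',s['qpos'].round(2))
    print('R.T@[ex,-ey,z]',(R.T@np.c_[-ey,[0,0,-1],ex]).round(3).tolist())
if __name__=='__main__':cf()
E
python3 w.py
```

```text
t 0.9 crimper xyz -686.4 343.4 247.0 F -0.3 -0.7 -0.3 open -0.1 q [-1.39  0.15  1.41  0.    1.59 -1.15]
R.T@[ex,-ey,z] [[1.0, 0.0, 0.006], [-0.0, 1.0, 0.001], [-0.006, -0.001, 1.0]]
```

Call:
{"method": "jog_arm", "body": {"commands": [2.1, 0, 3.6, 0, 0, 0, 2.1, 0, 3.6, 0, 0, 0, 2.1, 0, 3.6, 0, 0, 0, 2.1, 0, 3.6, 0, 0, 0, 2.1, 0, 3.6, 0, 0, 0, 2.1, 0, 3.6, 0, 0, 0, 2.1, 0, 3.6, 0, 0, 0, 2.1, 0, 3.6, 0, 0, 0]}}

```text
time_s: 1.7
position: [412.8, -304.1, 247.2]
tcp_rot: [[0.972, -0.0, 0.236], [-0.236, 0.0, 0.972], [-0.0, -1.0, 0.0]]
ft_force: [0.6, -0.7, 0.4]
opening: 0.3
```

Call:
{"method": "jog_arm", "body": {"commands": [2.1, 0, 3.6, 0, 0, 0, 2.1, 0, 3.6, 0, 0, 0, 2.1, 0, 3.6, 0, 0, 0, 2.1, 0, 3.6, 0, 0, 0, 2.1, 0, 3.6, 0, 0, 0, 2.1, 0, 3.6, 0, 0, 0, 2.1, 0, 3.6, 0, 0, 0, 0, 0, 0, 0, 0, 0]}}

```text
time_s: 2.5
position: [616.4, -91.9, 246.1]
tcp_rot: [[0.973, -0.001, 0.232], [-0.232, 0.001, 0.973], [-0.001, -1.0, 0.001]]
ft_force: [-0.6, -0.0, 0.5]
opening: -0.2
```

```bash
python3 w.py
```

```text
t 2.5 crimper xyz -142.4 27.5 246.1 F -0.2 0.6 0.5 open -0.2 q [-0.27  0.25  1.29  0.    1.6  -0.04]
R.T@[ex,-ey,z] [[1.0, 0.001, 0.004], [-0.001, 1.0, 0.001], [-0.004, -0.001, 1.0]]
```

Call:
{"method": "jog_arm", "body": {"commands": [1.4, 0, 1.4, 0, 0, 0, 1.35, 0, 1.4, 0, 0, 0, 0, 0, 0, 0, 0, 0]}}

```text
time_s: 2.8
position: [648.5, -73.8, 246.4]
tcp_rot: [[0.972, -0.001, 0.235], [-0.235, 0.001, 0.972], [-0.001, -1.0, 0.0]]
ft_force: [-0.5, 0.1, 0.8]
opening: 0.0
```

```bash
python3 - <<'E'
from w import *
cf();a=shot('top','t1');b=shot('side','s1')
im=np.hstack([cv2.resize(a['pixels'][140:290,190:390],None,fx=2,fy=2)[:300],cv2.resize(b['pixels'][130:280,195:395],None,fx=2,fy=2)])
cv2.imwrite('pics/v1.png',im[...,::-1])
E
```

```text
t 2.8 crimper xyz -117.3 0.6 246.4 F -0.1 0.5 0.8 open 0.0 q [-0.23  0.31  1.21  0.    1.62  0.01]
R.T@[ex,-ey,z] [[1.0, 0.001, 0.002], [-0.001, 1.0, 0.0], [-0.002, -0.0, 1.0]]
```

View pics/v1.png

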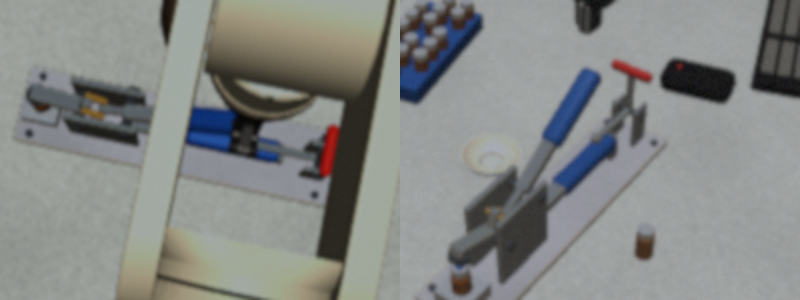

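The side view shows the fingertip at about (590,30) in the montage, directly above the handle grip's end. I'll descend to just above the handle.

Call:
{"method": "jog_arm", "body": {"commands": [0, 2, 0, 0, 0, 0, 0, 2, 0, 0, 0, 0, 0, 1.5, 0, 0, 0, 0, 0, 0, 0, 0, 0, 0]}}

```text
time_s: 3.3
position: [646.4, -75.0, 190.3]
tcp_rot: [[0.972, -0.003, 0.236], [-0.236, 0.001, 0.972], [-0.003, -1.0, 0.0]]
ft_force: [-0.6, -0.0, 0.0]
opening: 0.4
```

Call:
{"method": "jog_arm", "body": {"commands": [0, 0.7, 0, 0, 0, 0, 0, 0.7, -0.1, 0, 0, 0, 0, 0.7, -0.1, 0, 0, 0, 0, 0.7, -0.1, 0, 0, 0]}}

```text
time_s: 3.7
position: [647.6, -78.2, 165.9]
tcp_rot: [[0.972, 0.003, 0.236], [-0.236, -0.001, 0.972], [0.003, -1.0, -0.001]]
ft_force: [-0.7, -3.1, 11.6]
opening: 0.0
```

```bash
python3 w.py
```

```text
t 3.7 crimper xyz -121.8 0.4 165.9 F -3.2 -0.1 11.6 open 0.0 q [-0.24  0.34  1.34 -0.    1.46  0.  ]
R.T@[ex,-ey,z] [[1.0, -0.003, 0.0], [0.003, 1.0, -0.001], [-0.0, 0.001, 1.0]]
```

Call:
{"method": "jog_arm", "body": {"commands": [0, 0.7, -0.05, 0, 0, 0, 0, 0.7, -0.05, 0, 0, 0, 0, 0.7, -0.05, 0, 0, 0, 0, 0.7, -0.05, 0, 0, 0, 0, 0.7, 0, 0, 0, 0, 0, 0.7, 0, 0, 0, 0]}}

```text
time_s: 4.3
position: [647.0, -80.3, 123.5]
tcp_rot: [[0.972, 0.002, 0.236], [-0.236, -0.001, 0.972], [0.003, -1.0, -0.001]]
ft_force: [-0.7, -2.3, 4.7]
opening: 0.2
```

```bash
python3 w.py
```

```text
t 4.3 crimper xyz -123.9 0.5 123.5 F -2.4 0.1 4.7 open 0.2 q [-0.24  0.36  1.4  -0.    1.38 -0.  ]
R.T@[ex,-ey,z] [[1.0, -0.003, 0.0], [0.003, 1.0, -0.001], [-0.0, 0.001, 1.0]]
```

Force is falling (4.7 N), so the hardest part is passed. I'll continue down to the stop.

Call:
{"method": "jog_arm", "body": {"commands": [0, 0.5, 0, 0, 0, 0, 0, 0.5, 0, 0, 0, 0, 0, 0.3, 0, 0, 0, 0, 0, 0.2, 0, 0, 0, 0, 0, 0, 0, 0, 0, 0]}}

```text
time_s: 4.8
position: [646.4, -79.4, 107.9]
tcp_rot: [[0.972, 0.0, 0.236], [-0.236, 0.0, 0.972], [0.0, -1.0, 0.0]]
ft_force: [-2.7, 1.0, 6.1]
opening: -0.1
```

```bash
python3 w.py
```

```text
t 4.8 crimper xyz -123.2 1.3 107.9 F 0.4 2.9 6.1 open -0.1 q [-0.24  0.37  1.41  0.    1.36 -0.  ]
R.T@[ex,-ey,z] [[1.0, -0.0, 0.001], [0.0, 1.0, 0.0], [-0.001, -0.0, 1.0]]
```

Call:
{"method": "jog_arm", "body": {"commands": [0, 0.2, 0, 0, 0, 0, 0, 0.1, 0, 0, 0, 0, 0, 0, 0, 0, 0, 0]}}

```text
time_s: 5.1
position: [646.7, -79.5, 107.3]
tcp_rot: [[0.972, 0.002, 0.236], [-0.236, -0.001, 0.972], [0.002, -1.0, -0.0]]
ft_force: [-13.9, 3.0, 30.2]
opening: 0.1
```

It's hard against the stop at 107.3 mm and 30 N. I'll lift off.

Call:
{"method": "jog_arm", "body": {"commands": [0, -0.4, 0, 0, 0, 0, 0, -1, 0, 0, 0, 0, 0, -2, 0, 0, 0, 0, 0, -2, 0, 0, 0, 0, 0, -1, 0, 0, 0, 0, 0, 0, 0, 0, 0, 0]}}

```text
time_s: 5.7
position: [647.0, -79.6, 169.8]
tcp_rot: [[0.972, 0.002, 0.236], [-0.236, -0.0, 0.972], [0.002, -1.0, 0.0]]
ft_force: [-0.1, -1.3, 0.1]
opening: -0.2
```

```bash
python3 - <<'E'
from w import *
cf();b=shot('side','s2')
im=cv2.resize(b['pixels'][130:290,195:395],None,fx=3.5,fy=3.5)
cv2.imwrite('pics/v2.png',im[...,::-1])
E
```

```text
t 5.7 crimper xyz -123.3 0.7 169.8 F -1.3 -0.2 0.1 open -0.2 q [-0.24  0.33  1.34  0.    1.47 -0.  ]
R.T@[ex,-ey,z] [[1.0, -0.002, 0.001], [0.002, 1.0, 0.0], [-0.001, -0.0, 1.0]]
```

View pics/v2.png

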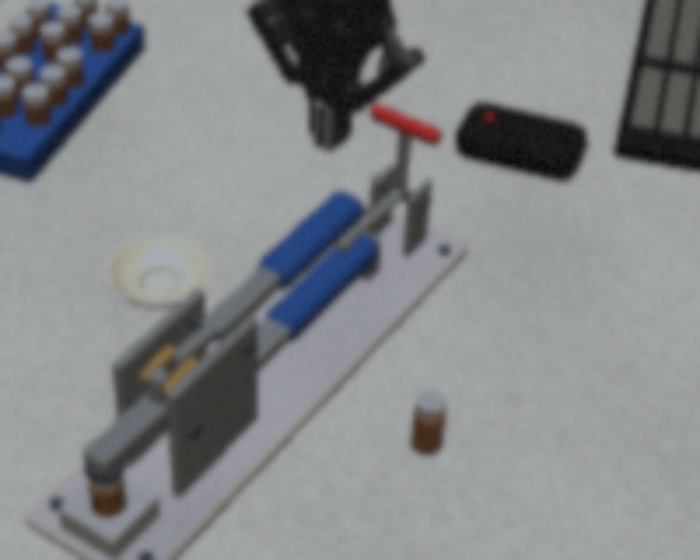

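The handle is level and locked with the cap under the jaw (about (105,480)), and the red bar is upright at (405,122). I'll move to the gap between the handle end and the bar, then go down.

Call:
{"method": "jog_arm", "body": {"commands": [0, 0, -2, 0, 0, 0, 0, 0, -2, 0, 0, 0, 0, 0, -2, 0, 0, 0, 0, 0, -1, 0, 0, 0, 0, 0, 0, 0, 0, 0, 0, 0, 0, 0, 0, 0]}}

```text
time_s: 6.35
position: [629.9, -147.1, 167.8]
tcp_rot: [[0.972, -0.001, 0.236], [-0.236, 0.001, 0.972], [-0.001, -1.0, 0.0]]
ft_force: [-0.0, 0.4, -0.0]
opening: -0.4
```

```bash
python3 w.py
```

```text
t 6.35 crimper xyz -192.9 1.3 167.8 F 0.4 0.1 -0.0 open -0.4 q [-0.35  0.33  1.35  0.    1.47 -0.11]
R.T@[ex,-ey,z] [[1.0, 0.001, 0.0], [-0.001, 1.0, 0.0], [-0.0, -0.0, 1.0]]
```

Call:
{"method": "jog_arm", "body": {"commands": [0.1, 1.5, 0, 0, 0, 0, 0, 1.5, 0, 0, 0, 0, 0, 1.5, 0, 0, 0, 0, 0, 1.5, 0, 0, 0, 0, 0, 0.2, 0, 0, 0, 0, 0, 0, 0, 0, 0, 0]}}

```text
time_s: 6.95
position: [630.7, -147.7, 105.6]
tcp_rot: [[0.972, -0.001, 0.236], [-0.236, 0.0, 0.972], [-0.001, -1.0, 0.0]]
ft_force: [0.8, -0.2, 0.4]
opening: 0.1
```

```bash
python3 - <<'E'
from w import *
cf();b=shot('side','s3')
im=cv2.resize(b['pixels'][130:290,195:395],None,fx=3.5,fy=3.5)
cv2.imwrite('pics/v3.png',im[...,::-1])
E
```

```text
t 6.95 crimper xyz -193.2 0.4 105.6 F -0.0 -0.8 0.4 open 0.1 q [-0.35  0.37  1.42  0.    1.35 -0.11]
R.T@[ex,-ey,z] [[1.0, 0.001, 0.001], [-0.001, 1.0, 0.0], [-0.001, -0.0, 1.0]]
```

View pics/v3.png

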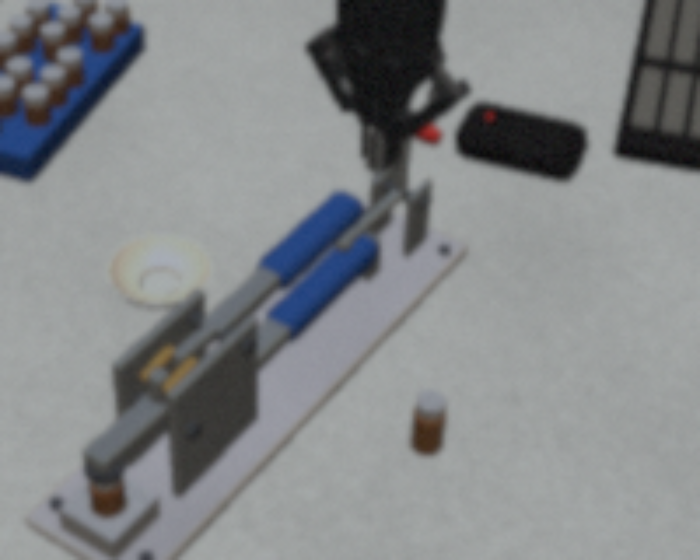

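The fingertips at (375,160) sit in the gap, in front of the bar and clear of the handle end at (350,205). Now I'll pull towards -x.

Call:
{"method": "jog_arm", "body": {"commands": [0, 0, -0.5, 0, 0, 0, 0, 0, -0.5, 0, 0, 0, 0, 0, -0.5, 0, 0, 0, 0, 0, -0.4, 0, 0, 0, 0, 0, -0.4, 0, 0, 0]}}

```text
time_s: 7.5
position: [625.4, -170.5, 106.5]
tcp_rot: [[0.972, 0.0, 0.236], [-0.236, 0.0, 0.972], [0.0, -1.0, 0.0]]
ft_force: [1.2, 1.8, 1.1]
opening: -0.1
```

```bash
python3 w.py
```

```text
t 7.5 crimper xyz -216.7 0.1 106.5 F 2.0 -0.8 1.1 open -0.1 q [-0.39  0.37  1.42  0.    1.35 -0.15]
R.T@[ex,-ey,z] [[1.0, -0.0, 0.0], [0.0, 1.0, 0.0], [-0.0, -0.0, 1.0]]
```

Call:
{"method": "jog_arm", "body": {"commands": [0, 0, -0.4, 0, 0, 0, 0, 0, -0.4, 0, 0, 0, 0, 0, -0.4, 0, 0, 0]}}

```text
time_s: 7.8
position: [622.7, -180.8, 105.8]
tcp_rot: [[0.972, -0.0, 0.236], [-0.236, 0.002, 0.972], [-0.001, -1.0, 0.002]]
ft_force: [4.6, 9.9, -2.3]
opening: -0.1
```

```bash
python3 w.py
```

```text
t 7.8 crimper xyz -227.3 0.4 105.8 F 10.7 -2.1 -2.3 open -0.1 q [-0.4   0.37  1.42  0.    1.35 -0.17]
R.T@[ex,-ey,z] [[1.0, 0.001, 0.001], [-0.001, 1.0, 0.002], [-0.001, -0.002, 1.0]]
```

Call:
{"method": "jog_arm", "body": {"commands": [0, 0, -0.4, 0, 0, 0, 0, 0, -0.3, 0, 0, 0, 0, 0, -0.2, 0, 0, 0, 0, 0, 0, 0, 0, 0]}}

```text
time_s: 8.2
position: [620.4, -190.6, 106.2]
tcp_rot: [[0.972, -0.0, 0.236], [-0.236, 0.0, 0.972], [-0.0, -1.0, 0.0]]
ft_force: [0.8, 5.3, -0.9]
opening: 0.1
```

```bash
python3 - <<'E'
from w import *
cf();b=shot('side','s4')
im=cv2.resize(b['pixels'][130:290,195:395],None,fx=3.5,fy=3.5)
cv2.imwrite('pics/v4.png',im[...,::-1])
E
```

```text
t 8.2 crimper xyz -237.4 0.3 106.2 F 5.3 0.4 -0.9 open 0.1 q [-0.42  0.37  1.42  0.    1.35 -0.18]
R.T@[ex,-ey,z] [[1.0, 0.0, 0.001], [-0.0, 1.0, 0.0], [-0.001, -0.0, 1.0]]
```

View pics/v4.png

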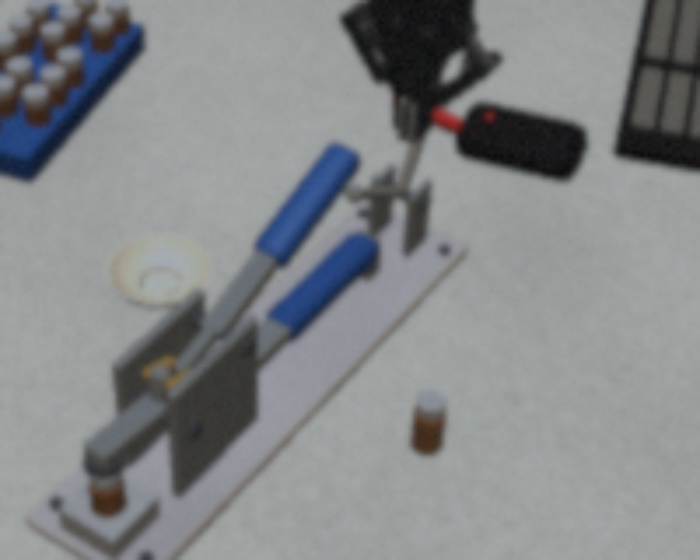

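The handle end is at (340,155), already rising with the lever held at about (450,120). I'll hold briefly and look again.

Call:
{"method": "jog_arm", "body": {"commands": [0, 0, -0.1, 0, 0, 0, 0, 0, 0, 0, 0, 0, 0, 0, 0, 0, 0, 0, 0, 0, 0, 0, 0, 0, 0, 0, 0, 0, 0, 0]}}

```text
time_s: 8.75
position: [620.2, -191.5, 106.3]
tcp_rot: [[0.972, -0.0, 0.236], [-0.236, 0.0, 0.972], [-0.0, -1.0, 0.0]]
ft_force: [0.2, 4.0, -0.6]
opening: 0.2
```

```bash
python3 - <<'E'
from w import *
cf();b=shot('side','s5')
im=cv2.resize(b['pixels'][130:290,195:395],None,fx=3.5,fy=3.5)
cv2.imwrite('pics/v5.png',im[...,::-1])
E
```

```text
t 8.75 crimper xyz -238.3 0.2 106.3 F 3.9 0.7 -0.6 open 0.2 q [-0.42  0.37  1.42  0.    1.35 -0.18]
R.T@[ex,-ey,z] [[1.0, 0.0, 0.001], [-0.0, 1.0, 0.0], [-0.001, -0.0, 1.0]]
```

View pics/v5.png

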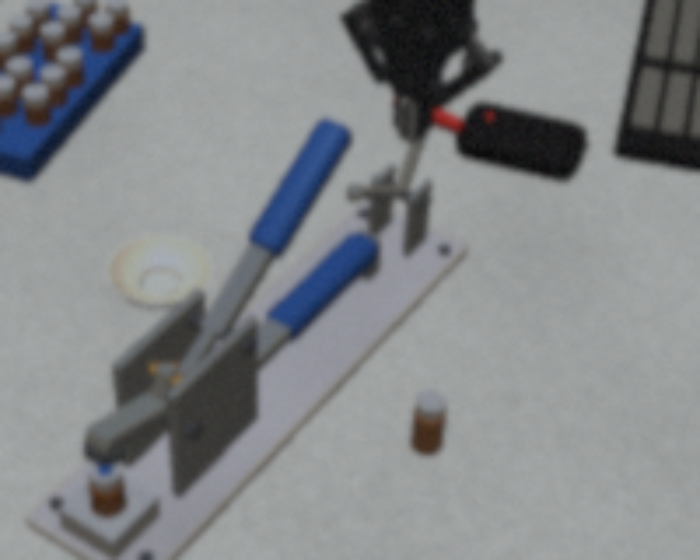

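The handle keeps springing open: its end is at (335,130) and the vial is upright at (105,490). I'll ease the lever back, then lift clear.

Call:
{"method": "jog_arm", "body": {"commands": [0, 0, 0.5, 0, 0, 0, 0, 0, 0.5, 0, 0, 0, 0, 0, 0.5, 0, 0, 0, 0, 0, 0.5, 0, 0, 0, 0, 0, 0.5, 0, 0, 0, 0, 0, 0.5, 0, 0, 0, 0, 0, 0.7, 0, 0, 0, 0, 0, 0, 0, 0, 0]}}

```text
time_s: 9.6
position: [629.1, -154.7, 106.2]
tcp_rot: [[0.972, -0.0, 0.235], [-0.235, 0.0, 0.972], [-0.0, -1.0, 0.0]]
ft_force: [-0.3, -0.3, -0.9]
opening: -0.3
```

```bash
python3 w.py
```

```text
t 9.6 crimper xyz -200.5 0.3 106.2 F -0.4 0.2 -0.9 open -0.3 q [-0.36  0.37  1.42  0.    1.35 -0.12]
R.T@[ex,-ey,z] [[1.0, 0.0, 0.001], [-0.0, 1.0, 0.0], [-0.001, -0.0, 1.0]]
```

Call:
{"method": "jog_arm", "body": {"commands": [0, -1.5, 0, 0, 0, 0, 0, -2, 0, 0, 0, 0, 0, -2, 0, 0, 0, 0, 0, -2, 0, 0, 0, 0, 0, -2.5, 0, 0, 0, 0, 0, -2.5, -1, 0, 0, 0, 0, -1, -2, 0, 0, 0, 0, 0, 0, 0, 0, 0]}}

```text
time_s: 10.4
position: [621.9, -186.9, 244.4]
tcp_rot: [[0.971, 0.003, 0.238], [-0.238, -0.002, 0.971], [0.004, -1.0, -0.001]]
ft_force: [0.9, 0.1, -1.1]
opening: -0.2
```

```bash
python3 - <<'E'
from w import *
from m import *
cf();b=shot('side','s6');a=shot('top','t6')
rb=red(b);print('red now',rb[0],'before',red(load('side0'))[0],blue(b)[:4])
x=cv2.resize(b['pixels'][130:300,195:345],None,fx=2.6,fy=2.6);y=cv2.resize(a['pixels'][130:300,185:335],None,fx=2.6,fy=2.6)
cv2.imwrite('pics/v6.png',np.hstack([x,y])[...,::-1])
E
```

```text
t 10.4 crimper xyz -233.4 -0.3 244.4 F 0.4 -0.9 -1.1 open -0.2 q [-0.41  0.3   1.23 -0.    1.61 -0.17]
R.T@[ex,-ey,z] [[1.0, -0.004, -0.001], [0.004, 1.0, -0.001], [0.001, 0.001, 1.0]]
red now [310.7 165.3] before [310.90697674 165.37209302] [(array([204.4, 163.9]), array([175, 138,  60,  42, 538], dtype=int32)), (array([280.3, 183.1]), array([267, 166,  27,  36, 336], dtype=int32)), (array([287.2, 210.8]), array([273, 198,  29,  27, 256], dtype=int32)), (array([287.9, 371.3]), array([277, 359,  23,  26, 476], dtype=int32))]
```

View pics/v6.png

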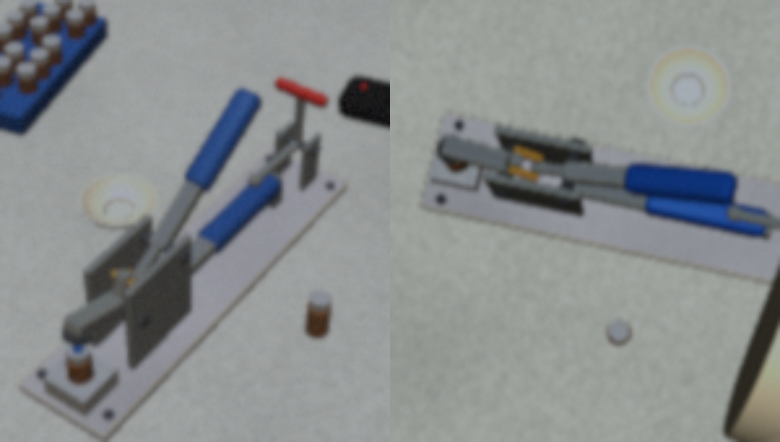

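The handle and bar are back at their starting pixels, with the handle at (280.3,183.1) and the bar at (310.7,165.3). The vial is upright in the nest. Next I'll compare the cap before and after.

```bash
python3 - <<'E'
from m import *
f=lambda n:cv2.resize(load(n)['pixels'][248:290,205:247],None,fx=9,fy=9,interpolation=cv2.INTER_CUBIC)
cv2.imwrite('pics/v7.png',np.hstack([f('side0'),f('side0' if 0 else 's6')])[...,::-1])
E
```

```text
(no output)
```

View pics/v7.png

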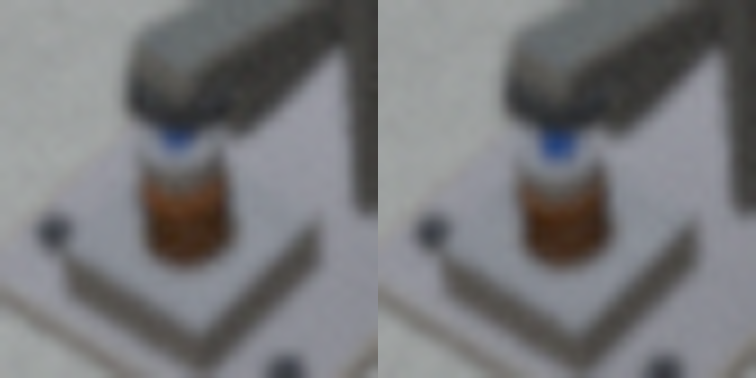

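The cap has moved down: its blue top mark is about 10 zoomed px lower, roughly 1 px or 3–4 mm, and the amber band is shorter. The vial is upright, so I'll hand in.

```bash
python3 -c "
from station import sign_off;print(sign_off())"
```

```text
the job is handed in; nothing more can be done
None
```

The cap is pressed on, the handle is open again, and I handed the job in at about 10.5 s of the 42 s allowed. `sign_off` gives no verdict, so the result rests on my own checks.

**What I did:** I pushed the handle down with the shut fingers until it hit its stop (TCP at 107.3 mm, 30 N) and lifted right off. It stayed locked. I then pulled the red bar back from the gap behind the handle. The force peaked at about 11 N in my readings, the handle sprang open, and I eased the lever back and withdrew upwards.

**Last checks:**
- **Handle and lever:** both are back within 0.3 px of where they started in the side view.
- **Vial:** it stands upright in its nest, and I did not go near it.
- **Cap:** it sits visibly lower than before, by about 1 px. That is roughly 3–4 mm, so the picture agrees with a fully pressed cap but is too coarse to prove the 3 mm limit.
- **Other things:** the spare vial and dish look unmoved in the last pictures. I did not measure the mouse, solvent bottle or flask again, but my moves passed well clear of them.
- **Robot:** it is clear of everything, with about 1 N on the force sensor, similar to the free-air readings earlier.

The two camera views differed by 2–6 mm on plate corners and the red bar, which was within the clearances I used.

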